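# Turn the drawbench star wheel until its oil stem points up

## Robot

A 7-joint arm with a two-finger parallel gripper is mounted at the origin on the work surface. World frame = base frame: x ahead of the robot, y to its left, z up, the work surface at z = 0. Lengths are in m, angles in degrees, forces in N, time in s.
With the tool pointing down it reaches from about 0.425 to 0.875 m from the base axis. Payload 8.4 kg.
Tool frame: the origin (TCP) lies between the finger pads; the fingertips stand arm.nose_length ahead of it and the grasp point (between the pads) lies 11 mm behind it (arm.nose_length is the distance from the TCP to the fingertips, in m); z points along the fingers, y is the line along which they close (so a half turn about z gives the same grasp; the last joint's range is limited). The gripper opens to 87 mm and grips with 3 to 60 N. Pads are 19 mm wide; open, the fingers measure 117 mm over their backs; the gripper's body (75 mm by 190 mm) begins 51 mm behind the grasp point.
Start: joints at [60.092, 19.091, 2.286, 83.961, -0.768, 76.965, -3.352], TCP at [0.267, -0.593, 0.231] pointing down, gripper open.
Joint ranges: [-147.57, 147.57], [-21.85, 119.76], [-74.77, 79.35], [14.55, 137.4], [-85.83, 265.84], [4.83, 119.75], [-152.11, 152.11]. Speed limits (degrees/s): [127.2, 127.2, 159.86, 159.86, 180, 180, 180].

## Interface

Orientations are given as a 3x3 rotation matrix whose columns are the frame's x, y, z axes.
In Python, from plant import arm, viewer gives the robot as it stands. The module is installed in compiled form; this text tells all that it offers.
- The arm moves only by the shell command python3 -m jog 'ROWS'. ROWS is JSON, a list that holds one entry, the list of rows, each a list of 7 numbers: the turn, a rotation vector about the tool's x, y, z in degrees, then the shift along the tool's x, y, z in mm, then the gripper's target within -1 to 1 (shut at 1, half-way at 0, fully open at -1). In form: [[[wx, wy, wz, dx, dy, dz, jaw], ...]]. A call has 1 to 8 rows; each row shifts and turns the commanded pose from where the row before left it, along the tool's axes as they then stand; what a row does not reach is not made up. A row lasts 1/10 s, in which the tool goes at most 50 mm and 8.59 degrees, less where a joint would pass 70% of its speed; a pose out of reach is approached as far as the arm can. A call is refused whole if a number of a shift passes 50 or a number of a turn 8.59, either way. A call with a gripper value outside its range is refused whole. The fingers move at their own pace and stop on an object; the grip force is fixed at half the most. Time passes only in rows, so rows that do not move let the fingers close. It gives the time, the measured TCP pose, the force, the opening and the grip force at its end, in the units of the state.
- arm.observe(): the state, without advancing time (a new reading comes with each control period).
- viewer.read_camera(name): name is "scene" or "top"; returns (picture, depth): 420x560x3 uint8, red, green, blue; 420x560 float32, m along the optical axis (not along the pixel's ray), 0 where there is no reading.
- viewer.calibration(name): a dict with "mtx" (3x3 intrinsics, pixels), "dist_coeffs" ([k1, k2, p1, p2, k3] as OpenCV has them; the pictures are not rectified), "origin" and "orientation" of the camera in the world. Camera axes: x right, y down, z forward; pixel columns grow to the right and rows downward; lengths in m; the calibration is good to about 2 mm. A picture is of the moment at which its call begins. calibration takes no time and is no camera call.
- arm.finish_job(): hands the job in; it is judged then, once.
The state is a dict: "clock": time; "joints": joint angles; "qd": joint speeds; "effort": joint torques, N m; "eef_pos": TCP position; "ee_rot": TCP orientation; "wrist_force": force on the tool from outside, world axes, zero at the start; "torque": the same for the moment, N m; "grip_width": opening from 0.0 (shut) to 1.0 (fully open); "grasp_force": force on a finger pad.
Only numpy, scipy, OpenCV 4.12 (cv2) and the standard library are available. Lean on these libraries where they do the work, as an engineer would, in place of code of your own. Each camera call takes 0.05 s, during which the arm holds its last target. There are 200 camera calls.

## Task

Turn the star wheel of the wire drawbench by pushing its spokes, one after another, with the fingertips or the outside of the fingers, until the short red-capped brass oil stem on its rim points straight up, ready for oiling. Push gently: do not grip the spokes and do not push on the oil stem itself. Leave the third-hand stand, the jar and the ring mandrel where they stand, and finish with the hand clear of the wheel, which stays at rest.

Things in the scene. Friction and masses are not known exactly. Their poses are not given: they have to be found in the camera images.
- drawbench: Fixed green drawbench. Origin on the table right below the wheel centre; x points out of the wheel's face, away from gearbox and robot; z up; the wheel turns in the plane x = 0. Gearbox behind it: x -150 to -70 mm, y +-65 mm, top 201 mm above the table. Bed 48 mm high, x -175 to -75, y -170 to +290 mm, with a 123 mm high steel plate at y = +260 mm.
- star_wheel: Wheel on a level axle. Origin at its centre, 160 mm above the table; own x = axle (the drawbench's x), own z along the oil stem. Disc of 50 mm radius, 18 mm thick, with five 12 mm thick steel spokes at 36, 108, 180, 252 and 324 degrees from the stem; each ends in a black 24 mm ball centred 118 mm from the axle (reach 130 mm). Positive turning about x carries its top towards the drawbench's -y.
- axle (a point): Fixed point at the wheel's centre, on the axle, axes as the drawbench. The wheel turns many turns either way, is balanced, and a stiff bearing (0.3 N m, about 2.5 N at a spoke end) stops it wherever it is left. At the start the stem hangs below the axle; only spokes in the upper half are easy to reach from above, so more than one must be pushed in turn.
- oil_stem: Brass oil stem with a red cap on the rim of the wheel's disc, 11 mm diameter (cap 15 mm), 26 mm long, its end 75 mm from the axle. Origin at its root, 49 mm from the axle; z axis points outwards along the stem (straight away from the axle). Its spring-loaded body gives at most 1.5 mm inwards.
- third_hand: Loose third-hand stand, round black base 68 mm diameter, thin steel post with a brass clamp and a short rod, 104 mm tall. Origin under the base. To be left alone.
- flux_jar: Loose amber jar with white cap, 54 mm diameter, 65 mm tall. Origin under its base. To be left alone.
- ring_gauge: Loose small ring mandrel: aluminium cone 90 mm tall, upright on a round wooden foot of 52 mm diameter, 100 mm in all. Origin under the foot. To be left alone.

How it is judged:
By the outcome, as a careful person would: the job done as asked, in the order asked, and still so for the second after the job is handed in, with the robot touching nothing.
It also fails if it takes over 51 s, if anything falls off the work surface, if the arm or the gripper's body presses on something with over 40 N, if the wrist force passes 120 N, or if a joint passes its speed limit or range.

## Working session

There is one attempt and no reset: what is moved stays moved. The work goes in short steps, Python scripts to look and compute and a shell command to move; the robot and the scene stay as the last step left them, time stands still between calls to the robot, and variables do not carry over. Pictures are saved under pics/ and viewed, at most 10 in all, crops included, and the job is handed in when it is done.

```bash
mkdir -p pics; python3 - <<'E'
from plant import arm, viewer
import cv2, numpy as np
s=arm.observe()
for k,v in s.items(): print(k,np.round(v,3).tolist())
print(arm.nose_length)
for n in("scene","top"):
    p,d=viewer.read_camera(n); cv2.imwrite(f"pics/{n}0.png",p[:,:,::-1]); np.savez(f"{n}0.npz",p=p,d=d)
    c=viewer.calibration(n); print({k:np.round(v,4).tolist() for k,v in c.items()}, (d>0).mean())
E
```

```text
clock 0.0
joints [60.091, 19.133, 2.286, 84.013, -0.768, 76.963, -3.351]
qd [0.007, -0.054, -0.043, -0.045, -0.049, -0.008, -0.074]
effort [0.001, -65.635, 1.336, -40.38, -0.06, 0.045, 0.0]
eef_pos [0.266, -0.592, 0.23]
ee_rot [[0.912, 0.41, -0.001], [0.41, -0.912, 0.001], [-0.0, -0.002, -1.0]]
wrist_force [0.274, -0.504, -0.827]
torque [-0.011, 0.026, 0.017]
grasp_force 0.0
grip_width 1.001
0.008
{'mtx': [[413.5245, 0.0, 279.0873], [0.0, 413.5245, 210.8513], [0.0, 0.0, 1.0]], 'dist_coeffs': [-0.0445, 0.0, 0.0, 0.0, 0.0], 'origin': [1.3109, -0.003, 0.8268], 'orientation': [[0.0476, 0.706, -0.7066], [0.9988, -0.043, 0.0243], [-0.0133, -0.7069, -0.7072]]} 0.9959566326530612
{'mtx': [[544.3266, 0.0, 280.066], [0.0, 544.3266, 211.2408], [0.0, 0.0, 1.0]], 'dist_coeffs': [-0.1246, 0.0, 0.0, 0.0, 0.0], 'origin': [0.4325, 0.0098, 1.2312], 'orientation': [[-0.0053, -0.9845, 0.1751], [-0.9998, 0.0088, 0.019], [-0.0202, -0.1749, -0.9844]]} 0.996016156462585
```

View pics/scene0.png

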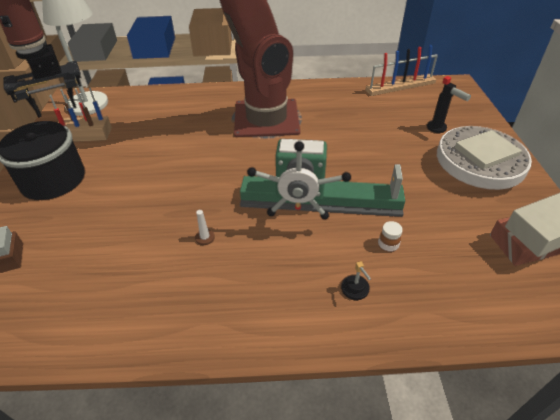

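View pics/top0.png

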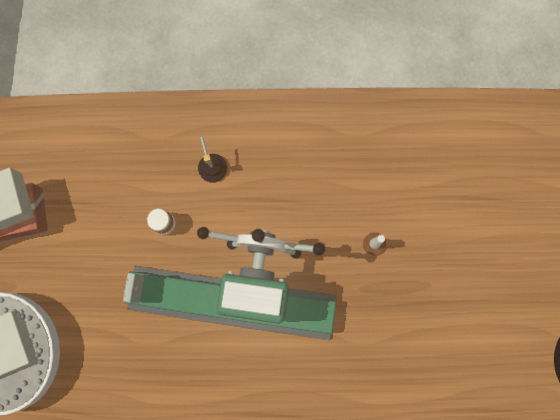

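The scene view shows one spoke almost straight up (299,147), with others at (252,172), (346,177), (271,212) and (325,215), so the stem hangs roughly down. The top view shows the wheel at (262,243), the mandrel (375,243), the jar (160,221) and the stand (212,168). Next I measure these.

```bash
cat > h.py <<'E'
import numpy as np, cv2
from plant import arm, viewer
def rays(n,uv):
    c=viewer.calibration(n)
    u=cv2.undistortPoints(np.array(uv,float).reshape(-1,1,2),np.array(c['mtx']),np.array(c['dist_coeffs'])).reshape(-1,2)
    return np.array(c['origin']),np.c_[u,np.ones(len(u))],np.array(c['orientation'])
def point(n,uv,d,extra=0):
    o,r,R=rays(n,uv); r=r*np.array(d).reshape(-1,1); r+=extra*r/np.linalg.norm(r,axis=1)[:,None]
    return o+r@R.T
def balls(n,p,d,box):
    x0,y0,x1,y1=box; m=np.zeros(p.shape[:2],np.uint8); m[y0:y1,x0:x1]=(p[y0:y1,x0:x1].max(2)<48)
    k,l,st,ce=cv2.connectedComponentsWithStats(m); out=[]
    for i in range(1,k):
        if st[i,4]<25: continue
        q=l==i; out.append((ce[i].round(1).tolist(),int(st[i,4]),st[i,2:4].tolist(),point(n,[ce[i]],[np.percentile(d[q],10)],.012)[0].round(4).tolist()))
    return out
E
python3 - <<'E'
from h import *
for n,b in(("scene",(225,130,370,235)),("top",(190,215,335,265))):
    z=np.load(n+"0.npz"); p,d=z['p'],z['d']
    for o in balls(n,p,d,b): print(n,o)
    if n=="scene":
        hsv=cv2.cvtColor(p,cv2.COLOR_RGB2HSV); 
        m=((hsv[...,0]<8)|(hsv[...,0]>172))&(hsv[...,1]>150)&(hsv[...,2]>90); m[:130]=0;m[235:]=0;m[:,:225]=0;m[:,370:]=0
        ys,xs=np.nonzero(m);print('red',len(xs),xs.mean() if len(xs) else 0,ys.mean() if len(xs) else 0)
        cv2.imwrite('pics/c0.png',cv2.resize(p[125:240,225:415,::-1],None,fx=4,fy=4))
z=np.load("top0.npz");print('tops',point('top',[(380,239),(160,219),(207,157),(212,169),(203,137),(130,288)],[z['d'][v,u] for u,v in[(380,239),(160,219),(207,157),(212,169),(203,137),(130,288)]]).round(3))
E
```

```text
scene ([298.5, 146.2], 49, [8, 8], [0.5612, 0.0688, 0.2772])
scene ([251.1, 171.9], 45, [7, 8], [0.5441, -0.0419, 0.1951])
scene ([345.8, 176.8], 49, [8, 8], [0.5771, 0.1804, 0.1959])
scene ([270.1, 211.8], 42, [8, 9], [0.5502, -0.0004, 0.0633])
scene ([324.4, 215.4], 30, [7, 8], [0.5724, 0.139, 0.0641])
red 8 297.5 207.5
tops [[ 0.573 -0.178  0.098]
 [ 0.624  0.295  0.07 ]
 [ 0.756  0.19   0.094]
 [ 0.747  0.189  0.023]
 [ 0.832  0.216 -0.   ]
 [ 0.472  0.341  0.122]]
```

View pics/c0.png

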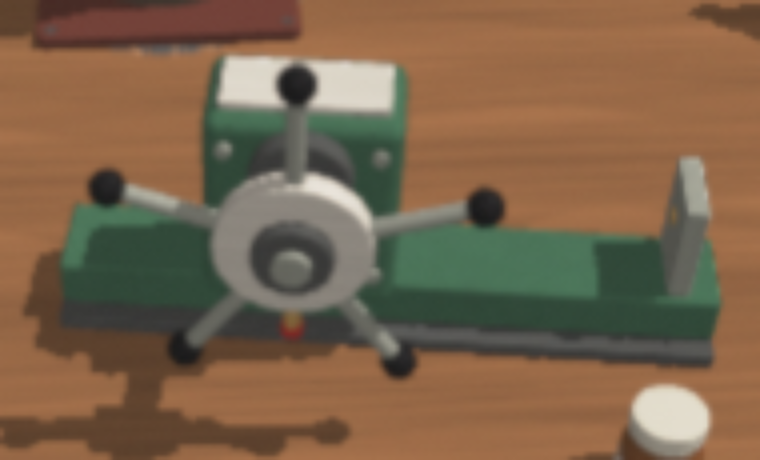

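The crop confirms it: the red cap hangs straight down (297,207 in the full picture) and one spoke points up. Fitted pose: centre (0.561, 0.069, 0.159), which matches the 160 mm height. Ball radius is about 118 mm, yaw about -8.5°, and the stem is at about 180°. The plan is three strokes towards bench +y, with closed fingers pointing down and tool x along bench y.

```bash
python3 -m jog '[[[0,0,-8.2,0,0,-20,1],[0,0,-8.2,0,0,-20,1],[0,0,-8.2,0,0,-20,1],[0,0,-8.2,0,0,-20,1],[0,0,-8.2,0,0,-20,1],[0,0,-8.2,0,0,-20,1],[0,0,-8.1,0,0,-10,1],[0,0,0,0,0,0,1]]]'
cat >> h.py <<'E'
C=np.array([.561,.069,.160]); a=np.radians(-8.5); BX=np.array([np.cos(a),np.sin(a),0]); BY=np.array([-np.sin(a),np.cos(a),0])
def st():
    s=arm.observe(); t=np.array(s['eef_pos'])+np.array(s['ee_rot'])[:,2]*arm.nose_length-C; R=np.array(s['ee_rot'])
    print('t',s['clock'],'tip bench mm',(np.array([t@BX,t@BY,t[2]])*1e3).round(1),'R',np.round(R@np.eye(3),3).tolist(),'F',np.round(s['wrist_force'],1),'g',s['grip_width'])
def stem():
    p,d=viewer.read_camera('scene'); out=[]
    for uv,n,wh,x in balls('scene',p,d,(225,120,370,235)):
        v=np.array(x)-C; y,z,xx=v@BY,v[2],v@BX; r=np.hypot(y,z)
        if abs(xx)<.02 and abs(r-.118)<.012: out.append((round(float(np.degrees(np.arctan2(y,z))),1),round(r,4)))
    print('ball angles from up to +y',out); return p
E
python3 -c "
from h import *
st();stem()"
```

```text
clock: 0.9
eef_pos: [0.2668, -0.5932, 0.3618]
ee_rot: [[0.145, 0.989, 0.001], [0.989, -0.145, -0.002], [-0.002, 0.001, -1.0]]
wrist_force: [-0.3, -0.3, -0.4]
grip_width: 0.351
grasp_force: 0.0
t 0.9 tip bench mm [-193.1 -698.4  193.8] R [[0.145, 0.989, 0.001], [0.989, -0.145, -0.002], [-0.002, 0.001, -1.0]] F [-0.3 -0.3 -0.4] g 0.3514670049563745
ball angles from up to +y [(-0.1, np.float64(0.117)), (-72.7, np.float64(0.1175)), (72.3, np.float64(0.1181)), (-143.7, np.float64(0.1189)), (143.7, np.float64(0.1198))]
```

```bash
python3 -m jog '[[[0,0,0,40,12,0,1],[0,0,0,45,14,0,1],[0,0,0,45,14,0,1],[0,0,0,45,14,0,1],[0,0,0,45,14,0,1],[0,0,0,45,14,0,1],[0,0,0,45,14,0,1],[0,0,0,45,14,0,1]]]' >/dev/null
python3 -m jog '[[[0,0,0,45,14,0,1],[0,0,0,45,14,0,1],[0,0,0,45,14,0,1],[0,0,0,45,14,0,1],[0,0,0,45,14,0,1],[0,0,0,38,14,0,1],[0,0,0,10,8,0,1],[0,0,0,0,0,0,1]]]' >/dev/null
python3 -c "
from h import *
st();p=stem();cv2.imwrite('pics/s1.png',p[:300,100:500,::-1].repeat(2,0).repeat(2,1))"
```

```text
t 2.55 tip bench mm [  8.4 -68.1 191. ] R [[0.147, 0.989, -0.002], [0.989, -0.147, 0.001], [0.001, -0.002, -1.0]] F [1.  0.1 0.4] g 0.006312694738767886
ball angles from up to +y [(-0.0, np.float64(0.1168)), (-72.8, np.float64(0.1175)), (72.0, np.float64(0.1181)), (-144.1, np.float64(0.12)), (143.5, np.float64(0.1192))]
```

View pics/s1.png

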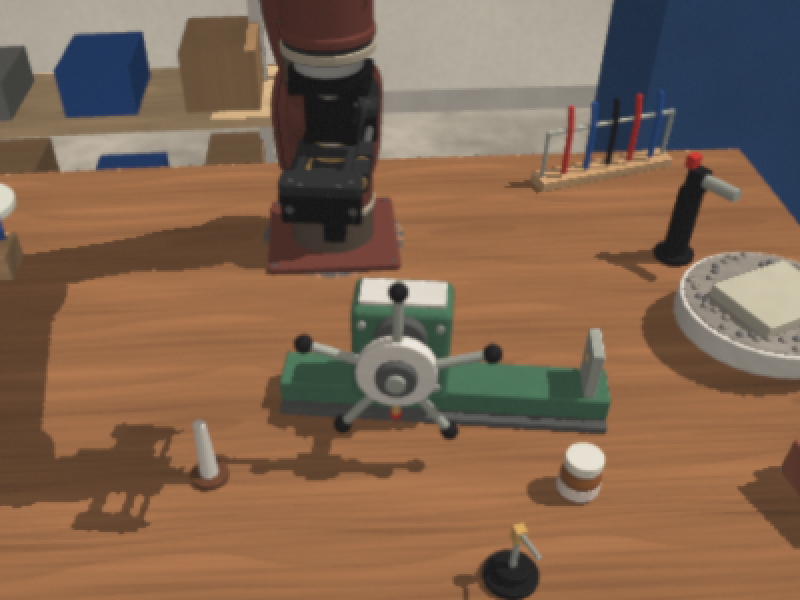

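The hand lies above the bench behind the wheel (around pixel 325,195), narrow along the wheel plane and wide across it, as planned. The wheel hasn't moved. Now lower and start stroke 1.

```bash
python3 -m jog '[[[0,0,0,10,-4,30,1],[0,0,0,10,-4,32,1],[0,0,0,10,0,32,1],[0,0,0,0,0,0,1]]]' >/dev/null
python3 -c "
from h import *
st();stem()"
python3 -m jog '[[[0,0,0,14,0,0,1],[0,0,0,14,0,1,1],[0,0,0,15,0,0,1],[0,0,0,10,0,2,1],[0,0,0,10,0,3,1],[0,0,0,9,0,4,1],[0,0,0,9,0,5,1],[0,0,0,8,0,6,1]]]' >/dev/null
python3 -c "
from h import *
st();stem()"
```

```text
t 3.0 tip bench mm [ -2.  -41.6  94.5] R [[0.15, 0.989, -0.007], [0.989, -0.15, -0.001], [-0.002, -0.007, -1.0]] F [-0.7 -0.2  0.7] g 0.007744791524388443
ball angles from up to +y [(-72.5, np.float64(0.1172)), (72.0, np.float64(0.118)), (-144.1, np.float64(0.1199)), (143.7, np.float64(0.1197))]
t 3.85 tip bench mm [ 0.6 50.2 77.5] R [[0.147, 0.989, 0.001], [0.989, -0.147, 0.001], [0.001, 0.001, -1.0]] F [-0.  -1.   3.8] g 0.002951234551179382
ball angles from up to +y [(-31.5, np.float64(0.1174)), (-104.0, np.float64(0.1184)), (112.5, np.float64(0.12))]
```

```bash
python3 -m jog '[[[0,0,0,8,0,8,1],[0,0,0,7,0,8,1],[0,0,0,6,0,8,1],[0,0,0,5,0,8,1],[0,0,0,4,0,9,1],[0,0,0,0,0,0,1]]]' >/dev/null
python3 -c "
from h import *
st();stem()"
```

```text
t 4.5 tip bench mm [-0.5 79.5 34.8] R [[0.147, 0.989, -0.002], [0.989, -0.147, 0.0], [-0.0, -0.002, -1.0]] F [-0.2 -0.2 -0. ] g 0.0032537461169402787
ball angles from up to +y [(0.9, np.float64(0.1176)), (-71.5, np.float64(0.1172)), (-143.4, np.float64(0.1198)), (144.4, np.float64(0.1206))]
```

```bash
python3 -m jog '[[[0,0,0,0,0,-30,1],[0,0,0,0,0,-45,1],[0,0,0,0,0,-45,1],[0,0,0,0,0,-30,1],[0,0,0,-40,0,0,1],[0,0,0,-45,0,0,1],[0,0,0,-36,0,0,1],[0,0,0,0,0,0,1]]]' >/dev/null
python3 -c "
from h import *
st();stem()"
python3 -m jog '[[[0,0,0,0,0,30,1],[0,0,0,0,0,35,1],[0,0,0,0,0,25,1],[0,0,0,0,0,0,1]]]' >/dev/null
python3 -c "
from h import *
st()"
python3 -m jog '[[[0,0,0,14,0,0,1],[0,0,0,14,0,1,1],[0,0,0,15,0,0,1],[0,0,0,10,0,2,1],[0,0,0,10,0,3,1],[0,0,0,9,0,4,1],[0,0,0,9,0,5,1],[0,0,0,8,0,6,1]]]' >/dev/null
python3 -c "
from h import *
st();stem()"
```

```text
t 5.35 tip bench mm [  1.  -48.7 186.3] R [[0.156, 0.988, -0.001], [0.988, -0.156, -0.003], [-0.003, -0.001, -1.0]] F [ 0.1 -0.5  0.5] g 0.0025834090646957067
ball angles from up to +y [(0.8, np.float64(0.1172)), (-71.9, np.float64(0.1177)), (73.1, np.float64(0.1182)), (-143.3, np.float64(0.1192)), (144.5, np.float64(0.1209))]
t 5.8 tip bench mm [ -1.7 -41.3  93.2] R [[0.146, 0.989, -0.006], [0.989, -0.146, 0.0], [-0.0, -0.006, -1.0]] F [-1.1 -0.5 -0.1] g 0.003164552830515102
t 6.6 tip bench mm [ 0.7 48.2 75.6] R [[0.147, 0.989, 0.001], [0.989, -0.147, 0.001], [0.001, 0.001, -1.0]] F [-0.2 -0.6  5.1] g 0.0005210134547083773
ball angles from up to +y [(-31.9, np.float64(0.1167)), (-104.0, np.float64(0.1184)), (112.3, np.float64(0.12))]
```

```bash
python3 -m jog '[[[0,0,0,9,0,8,1],[0,0,0,7,0,7,1],[0,0,0,6,0,8,1],[0,0,0,5,0,8,1],[0,0,0,4,0,7,1],[0,0,0,0,0,0,1]]]' >/dev/null
python3 -c "
from h import *
st();stem()"
python3 -m jog '[[[0,0,0,0,0,-30,1],[0,0,0,0,0,-45,1],[0,0,0,0,0,-45,1],[0,0,0,0,0,-30,1],[0,0,0,-40,0,0,1],[0,0,0,-45,0,0,1],[0,0,0,-34,0,0,1],[0,0,0,0,0,0,1]]]' >/dev/null
python3 -c "
from h import *
st();p=stem();cv2.imwrite('pics/s2.png',p[120:240,220:420,::-1].repeat(4,0).repeat(4,1))"
```

```text
t 7.25 tip bench mm [-0.3 78.7 36.2] R [[0.147, 0.989, -0.002], [0.989, -0.147, 0.001], [0.0, -0.002, -1.0]] F [0.1 1.  1. ] g 0.007034710308682555
ball angles from up to +y [(-0.1, np.float64(0.1174)), (-72.5, np.float64(0.1173)), (-144.2, np.float64(0.1201)), (143.3, np.float64(0.1199))]
t 8.1 tip bench mm [  1.1 -46.5 187.7] R [[0.155, 0.988, -0.0], [0.988, -0.155, -0.002], [-0.002, 0.0, -1.0]] F [ 0.3 -0.7  0.1] g 0.007011636305301392
ball angles from up to +y [(-0.0, np.float64(0.1165)), (-72.8, np.float64(0.1175)), (71.9, np.float64(0.118)), (-144.4, np.float64(0.12)), (143.2, np.float64(0.1201))]
```

View pics/s2.png

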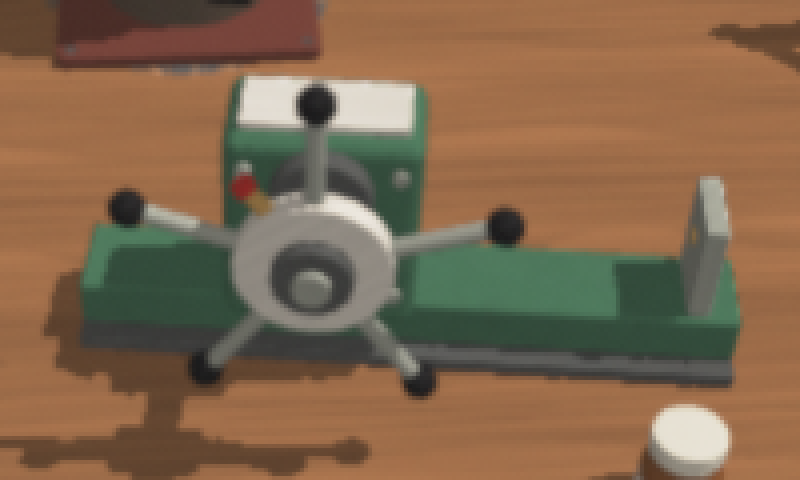

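The picture shows the red stem at -36° (pixel 245,187 in the crop) and the next spoke upright. The last stroke is 36°; I stop slightly short and measure.

```bash
python3 -m jog '[[[0,0,0,0,0,30,1],[0,0,0,0,0,35,1],[0,0,0,0,0,25,1],[0,0,0,0,0,0,1]]]' >/dev/null
python3 -c "
from h import *
st()"
python3 -m jog '[[[0,0,0,14,0,0,1],[0,0,0,14,0,1,1],[0,0,0,13,0,0,1],[0,0,0,10,0,2,1],[0,0,0,10,0,3,1],[0,0,0,8,0,4,1],[0,0,0,5,0,3,1],[0,0,0,0,0,0,1]]]' >/dev/null
python3 -c "
from h import *
st();[stem() for _ in range(3)]"
```

```text
t 8.55 tip bench mm [ -1.6 -39.8  94.4] R [[0.145, 0.989, -0.005], [0.989, -0.145, 0.001], [0.0, -0.006, -1.0]] F [0.  0.1 0.8] g 0.004847106441498765
t 9.35 tip bench mm [ 0.1 34.1 84. ] R [[0.146, 0.989, -0.001], [0.989, -0.146, 0.001], [0.001, -0.001, -1.0]] F [-0.  -0.1  0. ] g 0.005237095535647656
ball angles from up to +y [(-40.9, np.float64(0.1167)), (-113.3, np.float64(0.1193)), (103.8, np.float64(0.1197))]
ball angles from up to +y [(-40.8, np.float64(0.117)), (-113.2, np.float64(0.119)), (103.8, np.float64(0.1197))]
ball angles from up to +y [(-40.8, np.float64(0.1171)), (-113.2, np.float64(0.1192)), (103.7, np.float64(0.1194))]
```

```bash
python3 -m jog '[[[0,0,0,2.5,0,1.5,1],[0,0,0,2.5,0,1.8,1],[0,0,0,0,0,0,1]]]' >/dev/null
python3 -c "
from h import *
st();[stem() for _ in range(2)]"
```

```text
t 9.8 tip bench mm [ 0.5 38.1 81.2] R [[0.147, 0.989, 0.0], [0.989, -0.147, -0.0], [-0.0, 0.0, -1.0]] F [-0.  -1.7  1.5] g 0.004875386306497952
ball angles from up to +y [(-38.1, np.float64(0.1173)), (-110.6, np.float64(0.1192)), (106.3, np.float64(0.1197)), (177.6, np.float64(0.12))]
ball angles from up to +y [(-38.4, np.float64(0.1168)), (-110.7, np.float64(0.1194)), (106.4, np.float64(0.1196)), (177.6, np.float64(0.1203))]
```

```bash
python3 -m jog '[[[0,0,0,1.5,0,1,1],[0,0,0,1.4,0,1,1],[0,0,0,0,0,0,1],[0,0,0,0,0,0,1]]]' >/dev/null
python3 -c "
from h import *
st();[stem() for _ in range(2)]"
```

```text
t 10.3 tip bench mm [ 0.5 41.2 79.3] R [[0.147, 0.989, 0.0], [0.989, -0.147, 0.0], [0.0, 0.0, -1.0]] F [ 0.1 -0.7  2.7] g 0.004400765148173469
ball angles from up to +y [(-35.7, np.float64(0.1175)), (-108.4, np.float64(0.1191)), (108.4, np.float64(0.1199))]
ball angles from up to +y [(-35.7, np.float64(0.1174)), (-108.2, np.float64(0.1189)), (108.5, np.float64(0.1201))]
```

The stem is within about half a degree of vertical. Back off, lift clear and verify.

```bash
python3 -m jog '[[[0,0,0,-3,0,-6,1],[0,0,0,0,0,-30,1],[0,0,0,0,0,-40,1],[0,0,0,0,0,-40,1],[0,0,0,0,-30,-30,1],[0,0,0,0,-40,-10,1],[0,0,0,0,-30,0,1],[0,0,0,0,0,0,1]]]' >/dev/null
python3 -c "
from h import *
st();p=stem();stem();cv2.imwrite('pics/s3.png',p[:300,100:500,::-1].repeat(2,0).repeat(2,1))
q,d=viewer.read_camera('top')
z=np.load('top0.npz')['p']
for n,(x0,y0,x1,y1) in dict(mandrel=(360,225,392,262),jar=(140,205,178,240),stand=(190,130,230,185)).items(): print(n,np.abs(q[y0:y1,x0:x1].astype(int)-z[y0:y1,x0:x1]).mean().round(2))"
```

```text
t 11.2 tip bench mm [-102.6   39.6  237.2] R [[0.144, 0.99, 0.003], [0.99, -0.144, -0.001], [-0.001, 0.003, -1.0]] F [0.9 0.6 0.2] g 0.004767681259292952
ball angles from up to +y [(-35.9, np.float64(0.1172)), (36.1, np.float64(0.1172)), (-108.2, np.float64(0.1189)), (108.4, np.float64(0.1199)), (179.7, np.float64(0.1196))]
ball angles from up to +y [(-36.0, np.float64(0.1171)), (36.1, np.float64(0.1174)), (-108.3, np.float64(0.119)), (108.1, np.float64(0.1198)), (179.7, np.float64(0.1208))]
mandrel 15.8
jar 46.58
stand 12.23
```

View pics/s3.png

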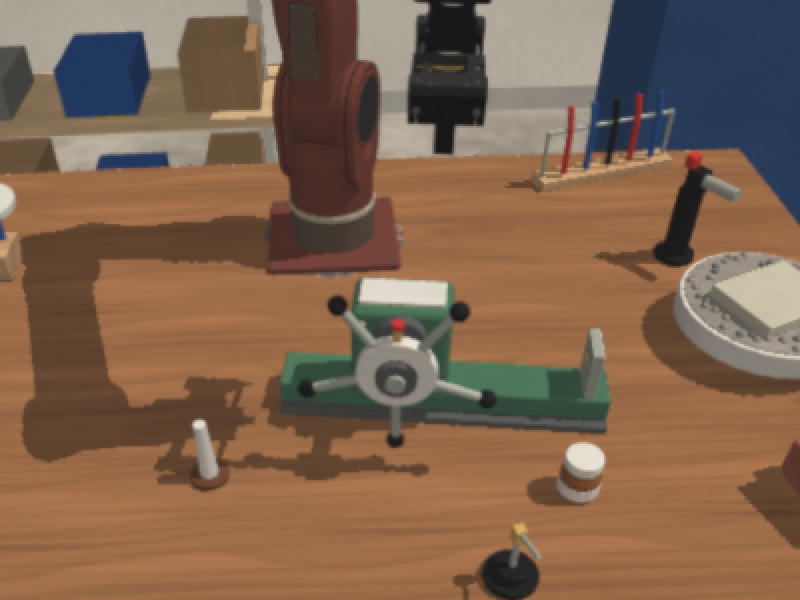

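The stem points straight up (red cap at 398,326) and the hand is clear at the top (around 445,120). The mandrel (208,455), jar (581,472) and stand (511,572) are at the same pixels as before. The top-view differences come from the arm covering those areas or casting shadow.

```bash
python3 -c "
from plant import arm
print(arm.finish_job())"
```

```text
the job is handed in; nothing more can be done
None
```

The oil stem now points straight up (within about 0.5° by camera), reached in three gentle spoke pushes and about 11 s; the hand is clear, the wheel is at rest, the other items stand where they were, and the job is handed in.

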